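Find the high spot of a grinder contact wheel with a dial indicator

TASK

Find the high spot on this worn belt-grinder contact wheel: slide the indicator stand up until its plunger rests on the tyre, pressed in by about 3 mm, and let go of it. Then turn the wheel gently by pushing a spoke, watching the dial over the whole circumference, and leave the wheel standing with its highest spot under the plunger. Do not run the plunger in to its stop, and leave the other things on the bench alone.

Things in the scene. Friction and masses are not known exactly. Their poses are not given: they have to be found in the camera images.
- axis (a point): A point on the wheel's axis, 90 mm above the table. Rubber tyre: 50 to 95 mm above the table, nominal outer radius 90 mm, worn unevenly by a few mm: one highest spot, perhaps a lesser swelling elsewhere, each spread over 60 to 90 degrees of the circumference; nothing on the wheel tells where.
- spoke (a point): A point on top of one spoke, on its centre line, 48 mm from the axis, 90 mm above the table; goes round with the wheel. Aluminium wheel: four equal spokes 90 degrees apart, each 14 mm wide, 58 to 90 mm above the table; hub radius 22 mm (nut top 105 mm above the table), rim inner radius 73 mm; open right through between the spokes.
- wheel (a joint): Turn of the wheel in rad, positive anticlockwise seen from above, without end. Its zero says nothing about the high spot. The bearing drags (about 0.25 N m): the wheel stays where it is left and does not spin on.
- stand: Dial indicator stand, loose, about 0.95 kg. Origin: centre of its underside; x axis: where the plunger points (roughly at the wheel's axis), z up. Base block 70 mm (x) by 50 mm, 50 mm high; post at x = +18 mm; clamps and a rod beside the dial, up to 84 mm high; dial of 56 mm diameter, face up, centred at x = +78 mm; plunger at 72 mm height, its tip at x = +160 mm when free.
- post (a point): Point on the axis of the stand's upright round post (14 mm diameter, top 150 mm above the table), 130 mm above the table: a place to pinch it and slide the stand. The stand can settle back by a millimetre or two when let go.
- tip (a point): Foremost point of the plunger's tip: a small free-running steel roller, 12 mm diameter and 7 mm wide, on an upright pin, which rolls on the tyre.
- plunger (a joint): How far the plunger is pressed in, in m: 0 free, 0.010 at its stop. Its spring pushes with 0.4 N free to 1.1 N fully in; the stand's friction on the table (several N) holds against that.
- needle (a joint): Turn of the dial's black needle in rad, clockwise seen from above, one whole turn for 10 mm of plunger: 0 when the plunger is free (needle pointing along the stand's x axis, to the wide mark), 1.9 at 3 mm.
- spindle: Bearing spindle bolted to the table, carrying the wheel, which lies flat; it never moves. Origin on the wheel's vertical axis at table height. Square flange 130 mm wide, 12 mm high, with bolt heads to 20 mm; above it a post of 26 mm radius up to the wheel.
- wrench: Bystander: steel wrench, 190 mm long, lying on the table.
- hammer: Bystander: hammer, 260 mm long, lying on the table.
- can: Bystander: grey spray can, 60 mm diameter, 150 mm high; origin at its underside.
- collar: Bystander: steel shaft collar, 48 mm diameter, 16 mm high.

How it is judged:
By the outcome, as a careful person would: the job done as asked, in the order asked, and still so for the second after the job is handed in, with the robot touching nothing.
It also fails if it takes over 72 s, if anything falls off the work surface, if the arm or the gripper's body presses on something with over 40 N, if the wrist force passes 120 N, or if a joint passes its speed limit or range.

ROBOT

A 6-joint arm with a two-finger parallel gripper is mounted at the origin on the work surface. World frame = base frame: x ahead of the robot, y to its left, z up, the work surface at z = 0. Lengths are in m, angles in rad, forces in N, time in s.
With the tool pointing down it reaches from about 0.35 to 1 m from the base axis. Payload 7.1 kg.
Tool frame: the origin (TCP) lies at the very end of the fingers, on their centre line; the grasp point (between the pads) lies 19 mm behind it (bot.grip_point_offset is the distance from the TCP to the grasp point, in m); z points along the fingers, y is the direction in which the jaws open and shut (so a half turn about z gives the same grasp; the last joint's range is limited). The gripper opens to 85 mm and grips with 20 to 120 N. Pads are 22 mm wide; open, the fingers measure 114 mm over their backs; the gripper's body (76 mm by 85 mm) begins 54 mm behind the grasp point. The pads swing forward as they close: fully open they stand 13 mm farther back than shut.
Start: joints at [-1.341, 0.423, 1.63, -0, 1.089, -0.019], TCP at [0.154, -0.606, 0.231] pointing down, gripper open.
Joint ranges: [-3, 3], [-0.9, 2.11], [0.09, 2.58], [-1.31, 4.45], [0.11, 2.69], [-2.54, 2.54]. Speed limits (rad/s): [2.39, 2.39, 3.01, 3.14, 3.14, 3.14].

INTERFACE

Orientations are given as [roll, pitch, yaw] about the fixed x, y, z axes, in that order (R = Rz(yaw) Ry(pitch) Rx(roll)).
In Python, from bench import bot gives the robot as it stands. The module is installed in compiled form; this text tells all that it offers.
- The arm moves only by the tool play_rows, never from a script. Its argument "plan" is a list of rows, each a list of 6 numbers: the shift along the world's x, y, z in mm, then the turn, a rotation vector about the world's x, y, z in degrees. In form: [[x, y, z, wx, wy, wz], ...]. A call has 1 to 12 rows; each row is the pose to reach, as a shift and turn from the pose commanded when the call began; what a row does not reach only later rows make up. A row lasts 1/10 s, in which the tool goes at most 50 mm and 8.59 degrees, less where a joint would pass 70% of its speed; a pose out of reach is approached as far as the arm can. A call with a gripper value outside its range is refused whole. "claw" is the opening, from 0 (shut) to 1 (fully open), set as the call begins (left out, the last holds). The fingers move at their own pace and stop on an object; the grip force is fixed at half the most. Time passes only in rows, so rows that repeat a pose let the fingers close. It gives the time, the measured TCP pose, the force and the opening at its end, in the units of the state.
- bot.get_state(): the state, without advancing time (a new reading comes with each control period).
- bot.read_camera(name): name is "side" or "top"; returns a dict with "img" (480x640x3 uint8, blue, green, red), "fx", "fy", "cx", "cy" (pixels), "R" (3x3) and "t" (3): a world point X has camera coordinates R X + t. Camera axes: x right, y down, z forward; pixel columns grow to the right and rows downward; lengths in m; the calibration is good to about 2 mm. A picture is of the moment at which its call begins. There is no depth.
- bot.close_job(): hands the job in, once; it reports no verdict.
The state is a dict: "t": time; "q": joint angles; "joint_velocities": joint speeds; "joint_efforts": joint torques, N m; "position": TCP position; "eef_rot": TCP orientation; "wrist_force": force on the tool from outside, world axes, zero at the start; "moment": the same for the moment, N m; "gripper_width": opening from 0.0 (shut) to 1.0 (fully open).
Only numpy, scipy, OpenCV 4.12 (cv2) and the standard library are available. Lean on these libraries where they do the work, as an engineer would, in place of code of your own. Each camera call takes 0.05 s, during which the arm holds its last target. There are 200 camera calls.

## Working session

There is one attempt and no reset: what is moved stays moved. The work goes in short steps, Python scripts to look and compute and a tool call to move; the robot and the scene stay as the last step left them, time stands still between calls to the robot, and variables do not carry over. Pictures are saved under pics/ and viewed, about 8 in all and at most 12, crops included, and the job is handed in when it is done.

Besides the shell and the picture viewer there is one more tool, called after "Emit:" as name(argument=value, ...), one argument or row to a line, values as JSON. play_rows: Moves the arm, as the interface text tells. Its arguments: {"type":"object","properties":{"plan":{"type":"array","items":{"type":"array","items":{"type":"number"}}},"claw":{"type":"number"}},"required":["plan"]}

```bash
mkdir -p pics
cat > h.py <<'E'
import cv2,numpy as np
from bench import bot
def ray(c,u,v):
    d=c["R"].T@np.array([(u-c["cx"])/c["fx"],(v-c["cy"])/c["fy"],1]); o=-c["R"].T@c["t"]; return o,d
def onz(c,u,v,z):
    o,d=ray(c,u,v); return o+d*(z-o[2])/d[2]
def px(c,X):
    p=c["R"]@np.array(X)+c["t"]; return np.array([c["fx"]*p[0]/p[2]+c["cx"],c["fy"]*p[1]/p[2]+c["cy"]])
E
python3 - <<'E'
from h import *
for n in("top","side"):
    c=bot.read_camera(n); cv2.imwrite(f"pics/{n}0.png",c["img"]); print(n,c["fx"],c["cx"],c["cy"],-c["R"].T@c["t"],c["R"].round(3).tolist())
print(bot.get_state())
E
```

```text
top 564.9290966245903 319.41778544231846 248.13066590625206 [ 0.46367345 -0.02919341  1.3821555 ] [[-0.024, -1.0, -0.002], [-0.994, 0.025, -0.105], [0.105, -0.001, -0.994]]
side 510.14270256950596 318.82903953263707 245.49891357774263 [0.00276657 0.7288988  0.78283039] [[-0.792, -0.611, -0.009], [-0.347, 0.461, -0.817], [0.503, -0.644, -0.577]]
{'t': 0.1, 'q': array([-1.34099463e+00,  4.23753425e-01,  1.63060977e+00, -1.21031677e-05,
        1.08859760e+00, -1.89869042e-02]), 'joint_velocities': array([-0.00110612, -0.00162027, -0.0029156 , -0.00059196, -0.00040151,
       -0.00271611]), 'joint_efforts': array([-1.43426737e-04, -5.58426654e+01, -2.82444906e+01, -6.82780467e-06,
        2.95875703e-03,  2.14207779e-05]), 'position': array([ 0.1538117 , -0.60527163,  0.23063178]), 'eef_rot': array([-3.14022456e+00, -1.52616490e-05,  2.48794212e-01]), 'wrist_force': array([-0.00036505, -0.33103998, -0.31669632]), 'moment': array([-0.04962805,  0.07649169,  0.02530878]), 'gripper_width': 0.9960845649302204}
```

View pics/top0.png

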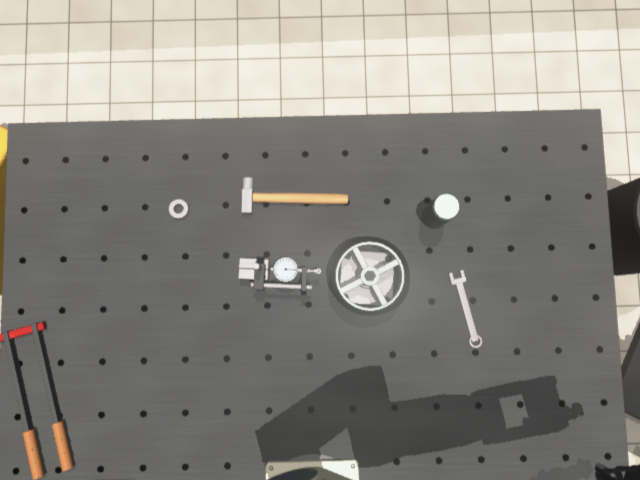

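View pics/side0.png

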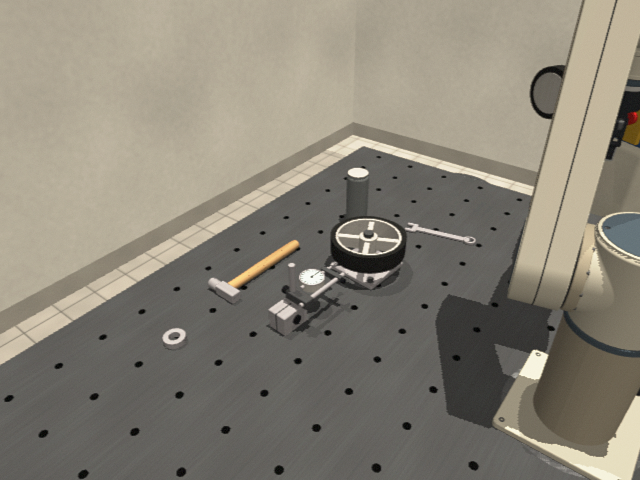

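The top view shows the wheel at about (370,276), the stand on its left (x 240–322, y ~270) and the plunger pointing right. The hammer is above and the can is at (446,207). The side view shows the same arrangement. I'll enlarge both.

Run:
```python
from h import *
t=cv2.imread("pics/top0.png")[225:325,230:430]; s=cv2.imread("pics/side0.png")[210:340,255:415]
a=cv2.resize(t,(800,400),interpolation=cv2.INTER_CUBIC); cv2.imwrite("pics/ct.png",a)
cv2.imwrite("pics/cs.png",cv2.resize(s,(720,585),interpolation=cv2.INTER_CUBIC))
c=bot.read_camera("top")
# bright rim ellipse
g=cv2.cvtColor(c["img"],cv2.COLOR_BGR2GRAY); m=(g>150).astype(np.uint8); m[:, :328]=0;m[:,412:]=0;m[:235]=0;m[318:]=0
cs,_=cv2.findContours(m,cv2.RETR_EXTERNAL,cv2.CHAIN_APPROX_NONE); k=max(cs,key=cv2.contourArea); e=cv2.fitEllipse(k); print(e,onz(c,*e[0],.09), e[1][0]/2/c["fx"]*1.29)
```

```text
((369.5163269042969, 275.76849365234375), (67.693359375, 68.52789306640625), 155.49810791015625) [ 0.53392331 -0.14312488  0.09      ] 0.07728795889210438
```

View pics/ct.png

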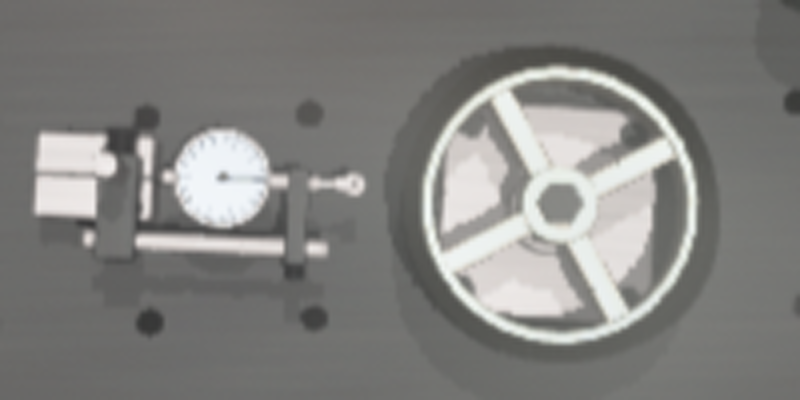

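View pics/cs.png

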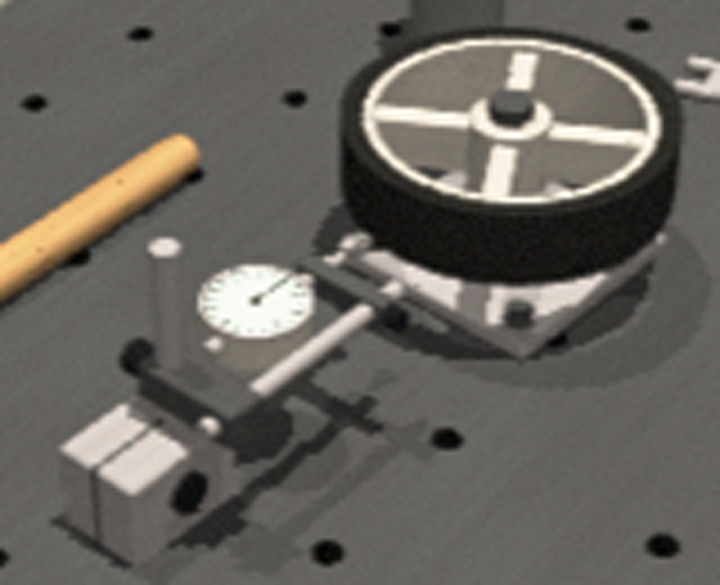

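The top crop shows the post top at (257,266), the dial centre at (286,269.5), the roller at (318,271) and the wheel axis at (369.5,275.8). In the side crop the post top is at (291.4,264.9).

Run:
```python
from h import *
c=bot.read_camera("top"); s=bot.read_camera("side")
ax=onz(c,369.5,275.8,.09); p=onz(c,256.8,266.2,.15); r=onz(c,318.2,271,.073); d=onz(c,285.75,269.5,.084)
print("axis",ax,"post top",p,"side",onz(s,291.4,264.9,.15)); print("roller",r,"side",onz(s,333.9,263.3,.076),"dial",d)
hub=onz(c,370,275.6,.105); print("nut",hub,"sidenut",onz(s,255+512/4.5,210+100/4.5,.105))
for n,a in(("post",p),("dial",d),("roller",r)): print(n,np.hypot(*(ax-a)[:2]))
print("ang post-roller",np.degrees(np.arctan2(*(r-p)[[1,0]])),"dial-roller",np.degrees(np.arctan2(*(r-d)[[1,0]])),"post-axis",np.degrees(np.arctan2(*(ax-p)[[1,0]])),"d",np.hypot(*(r-p)[:2]))
for q in((677,145),(500,95),(445,262),(620,318)):
    x=onz(c,230+q[0]/4,225+q[1]/4,.09)-ax; print("spoke",np.degrees(np.arctan2(x[1],x[0])),np.hypot(x[0],x[1]))
```

```text
axis [ 0.53385216 -0.14308511  0.09      ] post top [0.55764055 0.10777488 0.15      ] side [0.55691083 0.11094929 0.15      ]
roller [ 0.54884003 -0.02598054  0.073     ] side [ 0.54787327 -0.02443974  0.076     ] dial [0.55341948 0.048579   0.084     ]
nut [ 0.53346188 -0.14290843  0.105     ] sidenut [ 0.53145922 -0.1423856   0.105     ]
post 0.2519853540708841
dial 0.19266035287644337
roller 0.11805979728450822
ang post-roller -93.76438258626055 dial-roller -93.51469346721126 post-axis -95.4170087454808 d 0.1340446221900095
spoke -65.43669230948723 0.07623664309809734
spoke 26.358354001893243 0.07032457592478003
spoke 115.98150844383656 0.07293600698968315
spoke -153.46147343425565 0.07395936387058728
```

Emit:
play_rows(
  plan=[
    [403, 714, 0, 0, 0, -18],
    [403, 714, 0, 0, 0, -18],
    [403, 714, 0, 0, 0, -18],
    [403, 714, 0, 0, 0, -18],
    [403, 714, 0, 0, 0, -18],
    [403, 714, 0, 0, 0, -18],
    [403, 714, 0, 0, 0, -18],
    [403, 714, 0, 0, 0, -18],
    [403, 714, 0, 0, 0, -18],
    [403, 714, 0, 0, 0, -18],
    [403, 714, 0, 0, 0, -18],
    [403, 714, 0, 0, 0, -18],
  ],
  claw=1,
)

```text
t: 1.45
position: [0.4496, -0.0812, 0.2316]
eef_rot: [3.141, -0.001, -0.065]
wrist_force: [0.8, -1.0, 0.2]
gripper_width: 1.001
```

Emit:
play_rows(
  plan=[
    [108, 191, 0, 0, 0, 0],
    [108, 191, 0, 0, 0, 0],
    [108, 191, 0, 0, 0, 0],
    [108, 191, 0, 0, 0, 0],
    [108, 191, 0, 0, 0, 0],
    [108, 191, -40, 0, 0, 0],
    [108, 191, -80, 0, 0, 0],
    [108, 191, -115, 0, 0, 0],
    [108, 191, -120, 0, 0, 0],
    [108, 191, -120, 0, 0, 0],
  ],
)

```text
t: 2.45
position: [0.5562, 0.1073, 0.1108]
eef_rot: [3.141, 0.002, -0.066]
wrist_force: [1.2, -0.6, 0.7]
gripper_width: 1.002
```

Run:
```python
from h import *
s=bot.read_camera("side"); t=bot.read_camera("top"); print(bot.get_state()["position"])
a=cv2.resize(s["img"][180:340,220:420],(750,600),interpolation=cv2.INTER_CUBIC); cv2.imwrite("pics/g1.png",a)
```

```text
[0.55803917 0.10768398 0.11296527]
```

View pics/g1.png

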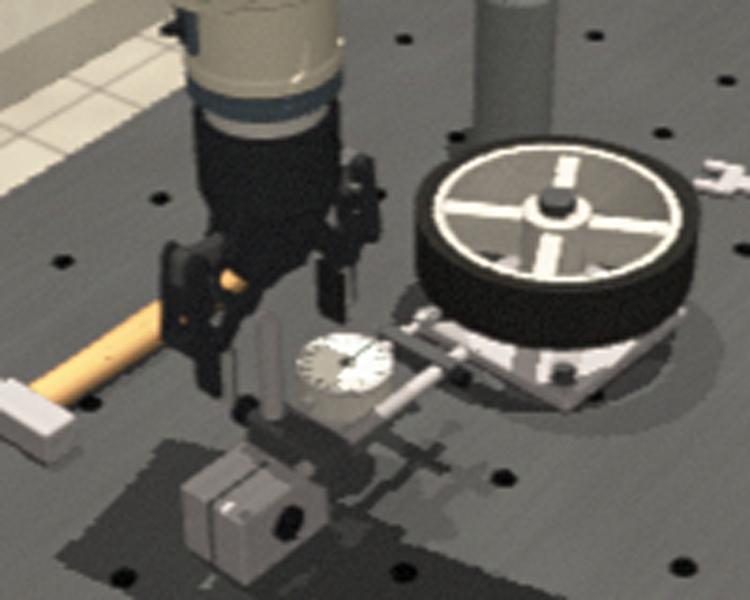

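The post stands between the open jaws. Next I close the gripper.

Emit:
play_rows(
  plan=[
    [0, 0, 0, 0, 0, 0],
    [0, 0, 0, 0, 0, 0],
    [0, 0, 0, 0, 0, 0],
    [0, 0, 0, 0, 0, 0],
    [0, 0, 0, 0, 0, 0],
    [0, 0, 0, 0, 0, 0],
    [0, 0, 0, 0, 0, 0],
    [0, 0, 0, 0, 0, 0],
  ],
  claw=0,
)

```text
t: 3.35
position: [0.5572, 0.1084, 0.1117]
eef_rot: [-3.141, -0.001, -0.066]
wrist_force: [-0.7, 5.1, 5.5]
gripper_width: 0.147
```

Emit:
play_rows(
  plan=[
    [-1, -2, 0, 0, 0, 0],
    [-2, -4, 0, 0, 0, 0],
    [-3, -6, 0, 0, 0, 0],
    [-4, -8, 0, 0, 0, 0],
    [-5, -10, 0, 0, 0, 0],
    [-6, -12, 0, 0, 0, 0],
    [-7, -14, 0, 0, 0, 0],
    [-8, -16, 0, 0, 0, 0],
    [-8, -16, 0, 0, 0, 0],
  ],
)

```text
t: 4.25
position: [0.5505, 0.0925, 0.1119]
eef_rot: [-3.14, -0.004, -0.066]
wrist_force: [2.4, 5.0, 1.4]
gripper_width: 0.146
```

Run:
```python
from h import *
t=bot.read_camera("top"); print(bot.get_state()["wrist_force"])
cv2.imwrite("pics/t2.png",cv2.resize(t["img"][240:310,240:380],(800,400),interpolation=cv2.INTER_CUBIC))
```

```text
[3.27638876 4.71431168 2.93311876]
```

View pics/t2.png

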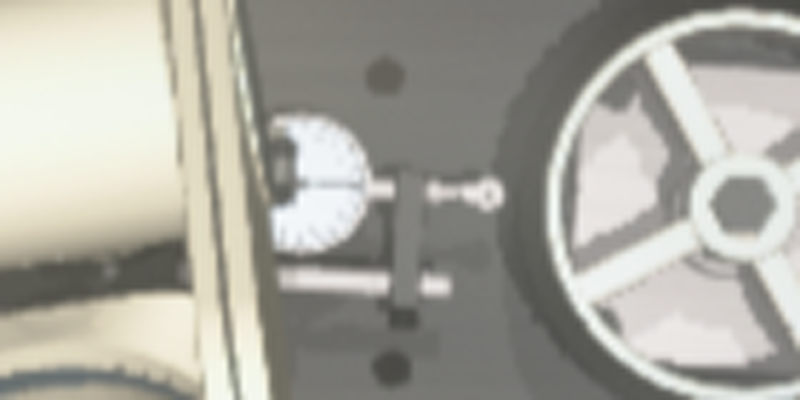

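Run:
```python
from h import *
c=bot.read_camera("top"); f=lambda u,v,z:onz(c,240+u/5.714,240+v/5.714,z)
r=f(489,194,.075); ax=np.array([.5335,-.143,.09]); p=bot.get_state()["position"]; print(r,ax-r,np.hypot(*(ax-r)[:2])-6)
a,b=f(280,278,.072),f(450,287,.072)
for n,x,y in(("rod",a,b),("post-roller",p,r),("roller-axis",r,ax),("post-axis",p,ax)): print(n,np.degrees(np.arctan2(*(y-x)[[1,0]])))
```

```text
[ 0.54144779 -0.04290102  0.075     ] [-0.00794779 -0.10009898  0.015     ] -5.899585993385515
rod -94.43061267581558
post-roller -93.85639046338767
roller-axis -94.53971930979543
post-axis -94.14691518762038
```

Emit:
play_rows(
  plan=[
    [0, -1, 0, 0, 0, 0],
    [0, -2, 0, 0, 0, 0],
    [0, -3, 0, 0, 0, 0],
    [0, -4, 0, 0, 0, 0],
    [0, -5, 0, 0, 0, 0],
    [0, -6, 0, 0, 0, 0],
    [0, -6, 0, 0, 0, 0],
  ],
)

```text
t: 5.05
position: [0.5501, 0.087, 0.1119]
eef_rot: [-3.139, -0.003, -0.066]
wrist_force: [0.9, 8.2, 3.4]
gripper_width: 0.149
```

```bash
cat > dial.py <<'E'
from h import *
def views(name):
    out=[]
    p=np.array([.543,.025,.084])
    for n in("top","side"):
        c=bot.read_camera(n); u,v=px(c,p).round().astype(int)
        out.append(cv2.resize(c["img"][v-25:v+25,u-25:u+25],(400,400),interpolation=cv2.INTER_CUBIC)); print(n,u,v)
    cv2.imwrite(f"pics/{name}.png",np.hstack(out))
E
python3 - <<'E'
from dial import *
views("d1"); print(bot.get_state()["position"],bot.get_state()["wrist_force"])
E
```

```text
top 296 274
side 322 272
[0.55007619 0.08704296 0.11189056] [0.76023321 9.1593338  3.65336271]
```

View pics/d1.png

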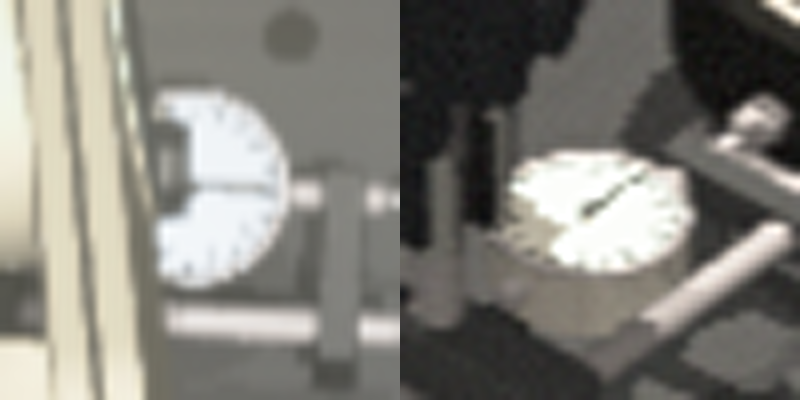

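The needle is about at zero in both views: it points along +x, towards the wheel. I'll write a numeric needle reader that rectifies the dial plane and takes the darkest radial direction.

```bash
cat > dial.py <<'E'
from h import *
Z=.084; S=4000.; N=320   # rectified dial-plane patch: 0.25 mm/px, cols=+x world, rows=+y world
def rect(c,ctr):
    off=N/2/S; w=[(ctr[0]+i*off,ctr[1]+j*off,Z) for i,j in((-1,-1),(1,-1),(1,1),(-1,1))]
    H=cv2.getPerspectiveTransform(np.float32([px(c,p) for p in w]),np.float32([(0,0),(N,0),(N,N),(0,N)]))
    return cv2.warpPerspective(cv2.cvtColor(c["img"],cv2.COLOR_BGR2GRAY),H,(N,N),flags=cv2.INTER_CUBIC)
def centre(g):
    m=(g>165).astype(np.uint8); m=cv2.morphologyEx(m,cv2.MORPH_CLOSE,np.ones((15,15)))
    m=cv2.morphologyEx(m,cv2.MORPH_OPEN,np.ones((45,45)))
    k=max(cv2.findContours(m,0,1)[0],key=cv2.contourArea); (x,y),r=cv2.minEnclosingCircle(k); b=cv2.boundingRect(k)
    return x,y,r/S,b
def needle(g,cx,cy,hdg):
    p=cv2.warpPolar(g,(100,720),(cx,cy),100,cv2.WARP_POLAR_LINEAR).astype(float)[:,28:66].mean(1) # 7..16 mm
    p=cv2.GaussianBlur(np.r_[p,p,p][None],(0,0),8)[0,720:1440]; i=int(p.argmin()); 
    d=np.median(p)-np.r_[p,p,p][i+720-16:i+720+17]; d=np.clip(d-d.max()*.3,0,None); a=(i+(d*np.arange(-16,17)).sum()/d.sum())/2
    cw=(hdg-a+180)%360-180      # clockwise from heading, deg
    return cw,np.median(p)-p.min()
E
python3 - <<'E'
from dial import *
p=bot.get_state()["position"]; h=np.radians(-94); ctr=p[:2]+.06*np.array([np.cos(h),np.sin(h)]); print(ctr)
for n in("top","side"):
    c=bot.read_camera(n); g=rect(c,ctr); cv2.imwrite(f"pics/r_{n}.png",g); x,y,r,b=centre(g); print(n,x,y,r,b)
    for q in((160,160),(x,y)): print(needle(g,*q,-94))
a=np.hstack([cv2.imread(f"pics/r_{n}.png") for n in("top","side")]); cv2.imwrite("pics/r.png",a)
E
```

```text
[0.54589081 0.02718912]
top 165.946044921875 157.16966247558594 0.027780040740966797 (59, 54, 214, 153)
(np.float64(153.56710824144272), np.float64(113.96951631171002))
(np.float64(149.06983835578853), np.float64(117.3579476008222))
side 154.5 169.5 0.028533447265625 (46, 66, 213, 197)
(np.float64(3.95268667077238), np.float64(54.76769232668988))
(np.float64(-4.575713322502054), np.float64(55.11221778534804))
```

View pics/r.png

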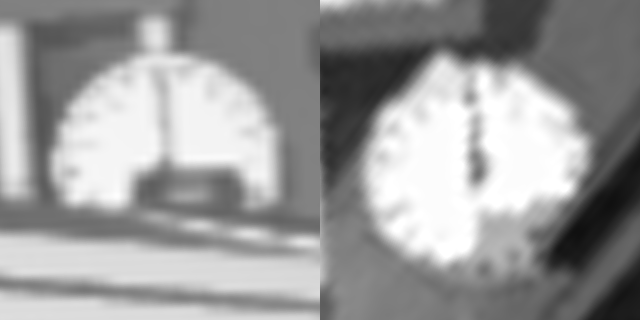

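The needle reads 0 ± 5°, so the tip isn't pressing yet. I'll move on another 3 mm.

Emit:
play_rows(
  plan=[
    [0, -1, 0, 0, 0, 0],
    [0, -2, 0, 0, 0, 0],
    [0, -3, 0, 0, 0, 0],
    [0, -3, 0, 0, 0, 0],
  ],
)

```text
t: 5.65
position: [0.55, 0.0842, 0.1119]
eef_rot: [-3.139, -0.002, -0.066]
wrist_force: [1.2, 9.2, 3.9]
gripper_width: 0.151
```

```bash
cat > rd.py <<'E'
from dial import *
p=bot.get_state()["position"]; h=np.radians(-94); ctr=p[:2]+.06*np.array([np.cos(h),np.sin(h)])
c=bot.read_camera("side"); g=rect(c,ctr); x,y,r,b=centre(g); cw,k=needle(g,157,167,-94); print(p,x,y,r,"needle deg",cw,"mm",cw/36,k)
E
python3 rd.py
```

```text
[0.55002084 0.08422022 0.11193189] 153.0326385498047 172.09495544433594 0.02866063690185547 needle deg 95.5109741577171 mm 2.6530826154921416 69.76306251472874
```

Emit:
play_rows(
  plan=[
    [0, -0.5, 0, 0, 0, 0],
    [0, -1, 0, 0, 0, 0],
    [0, -1, 0, 0, 0, 0],
  ],
)

```text
t: 6.0
position: [0.55, 0.0833, 0.1119]
eef_rot: [-3.139, -0.002, -0.066]
wrist_force: [-0.0, 8.7, 3.9]
gripper_width: 0.146
```

```bash
python3 rd.py
```

```text
[0.54998077 0.08330893 0.11193763] 154.70042419433594 171.81556701660156 0.028324642181396485 needle deg -173.39404962168385 mm -4.8165013783801065 43.94034971825488
```

```bash
python3 - <<'E'
import re
s=open("dial.py").read()
s=s.replace("    p=cv2.warpPolar","    g=cv2.morphologyEx(g,cv2.MORPH_BLACKHAT,cv2.getStructuringElement(2,(25,25))); g=255-g\n    p=cv2.warpPolar")
open("dial.py","w").write(s)
E
python3 rd.py
python3 - <<'E'
from dial import *
p=bot.get_state()["position"]; h=np.radians(-94); ctr=p[:2]+.06*np.array([np.cos(h),np.sin(h)])
g=rect(bot.read_camera("side"),ctr); cv2.imwrite("pics/r3.png",g)
g2=cv2.morphologyEx(g,cv2.MORPH_BLACKHAT,cv2.getStructuringElement(2,(25,25)))
P=cv2.warpPolar(g2,(100,72),(157,167),100,cv2.WARP_POLAR_LINEAR)[:,28:66].mean(1)
print([( -94-i*5)%360 for i in P.argsort()[::-1][:10]],np.sort(P)[::-1][:10].round())
E
```

```text
[0.5499763  0.08333937 0.11191569] 154.60690307617188 170.8800811767578 0.028352325439453124 needle deg 123.6314707978828 mm 3.434207522163411 31.8716048290064
[np.int64(121), np.int64(126), np.int64(131), np.int64(116), np.int64(136), np.int64(186), np.int64(6), np.int64(181), np.int64(11), np.int64(176)] [36. 34. 21. 19. 10.  7.  7.  6.  6.  5.]
```

The reading is now 3.4 mm. I'll add 0.7 mm for settling and release.

Emit:
play_rows(
  plan=[
    [0, -0.7, 0, 0, 0, 0],
    [0, -0.7, 0, 0, 0, 0],
  ],
)

```text
t: 6.35
position: [0.55, 0.0826, 0.1119]
eef_rot: [-3.139, -0.002, -0.066]
wrist_force: [0.6, 10.2, 4.6]
gripper_width: 0.146
```

Emit:
play_rows(
  plan=[
    [0, 0, 0, 0, 0, 0],
    [0, 0, 0, 0, 0, 0],
    [0, 0, 0, 0, 0, 0],
    [0, 0, 0, 0, 0, 0],
    [0, 0, 0, 0, 0, 0],
  ],
  claw=0.7,
)

```text
t: 6.85
position: [0.5487, 0.0808, 0.1112]
eef_rot: [3.141, 0.0, -0.065]
wrist_force: [-1.0, 0.6, 0.7]
gripper_width: 0.699
```

```bash
python3 rd.py
```

```text
[0.54867652 0.08080963 0.11116393] 153.6368865966797 174.41668701171875 0.0274594669342041 needle deg 122.26106023974864 mm 3.39614056221524 49.044146783260885
```

Released at about 3.4 mm. I'll lift clear and move above the wheel gap at world angle 161°.

Emit:
play_rows(
  plan=[
    [0, 0, 30, 0, 0, 0],
    [0, 0, 75, 0, 0, 0],
    [0, 0, 120, 0, 0, 0],
    [-10, -35, 140, 0, 0, 0],
    [-24, -80, 140, 0, 0, 0],
    [-37, -125, 140, 0, 0, 0],
    [-50, -170, 140, 0, 0, 0],
    [-61, -208, 140, 0, 0, 0],
    [-61, -208, 140, 0, 0, 0],
    [-61, -208, 140, 0, 0, 0],
  ],
  claw=0.7,
)

```text
t: 7.9
position: [0.4875, -0.1277, 0.2514]
eef_rot: [-3.141, -0.0, -0.068]
wrist_force: [0.2, 0.9, 0.7]
gripper_width: 0.699
```

Emit:
play_rows(
  plan=[
    [0, 0, 0, 0, 0, 0],
    [0, 0, 0, 0, 0, 0],
    [0, 0, 0, 0, 0, 0],
    [0, 0, 0, 0, 0, 0],
    [0, 0, 0, 0, 0, 0],
  ],
  claw=0,
)

```text
t: 8.4
position: [0.488, -0.1264, 0.2513]
eef_rot: [-3.142, 0.0, -0.064]
wrist_force: [0.1, -0.2, -0.7]
gripper_width: 0.001
```

```bash
cat > rd2.py <<'E'
from dial import *
st=bot.get_state(); c=bot.read_camera("side"); ctr=np.array([.5446,.0225]); g=rect(c,ctr); x,y,r,b=centre(g)
out=[needle(g,x,y,-94),needle(g,157,167,-94)]
t=bot.read_camera("top"); gt=rect(t,ctr); xt,yt,rt,bt=centre(gt); out.append(needle(gt,xt,yt,-94))
d=st["position"][:2]-[.5335,-.143]; print("t %.2f"%st["t"],st["position"].round(4),"phi %.1f r %.4f"%(np.degrees(np.arctan2(d[1],d[0]))%360,np.hypot(*d)),"F",st["wrist_force"].round(1))
print("side",round(x,1),round(y,1),round(r,4),"top",round(xt,1),round(yt,1),round(rt,4),"mm",[(round(a%360/36,2),int(k)) for a,k in out])
E
python3 rd2.py
python3 - <<'E'
from h import *
for n in("top","side"):
    c=bot.read_camera(n); cv2.imwrite(f"pics/{n}5.png",c["img"])
a=cv2.imread("pics/top5.png")[220:340,260:420]; b=cv2.imread("pics/side5.png")[180:340,280:440]
cv2.imwrite("pics/v5.png",np.hstack([cv2.resize(a,(400,300)),cv2.resize(b,(400,400))[:300]]))
E
```

```text
t 8.40 [ 0.488  -0.1264  0.2513] phi 160.0 r 0.0484 F [ 0.1 -0.2 -0.7]
side 165.6 175.2 0.0292 top 171.0 172.5 0.0286 mm [(np.float64(2.83), 58), (np.float64(3.2), 57), (np.float64(2.79), 44)]
```

View pics/v5.png

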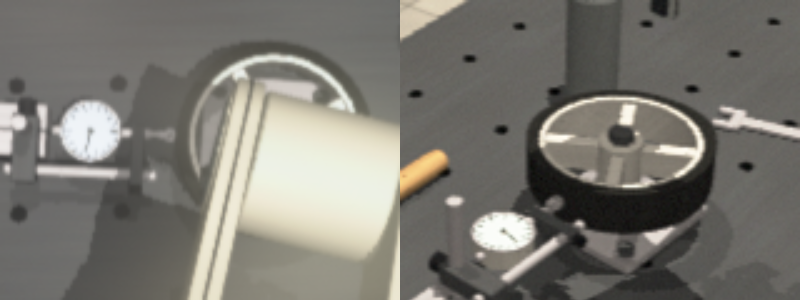

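The dial is clear in both views, at top-crop (90,130) and side-crop (503,230), and both cameras read 2.8 mm. I'll lower the shut fingers into the gap.

Emit:
play_rows(
  plan=[
    [0, 0, -45, 0, 0, 0],
    [0, 0, -90, 0, 0, 0],
    [0, 0, -120, 0, 0, 0],
    [0, 0, -140, 0, 0, 0],
    [0, 0, -155, 0, 0, 0],
    [0, 0, -170, 0, 0, 0],
    [0, 0, -180, 0, 0, 0],
    [0, 0, -180, 0, 0, 0],
  ],
)

```text
t: 9.4
position: [0.4871, -0.1268, 0.0702]
eef_rot: [-3.141, 0.002, -0.065]
wrist_force: [-0.2, -0.5, 0.2]
gripper_width: 0.004
```

```bash
sed -i 's/needle(g,x,y,-94),needle(g,157,167,-94)/needle(g,165.6,175.2,-94)/; s/needle(gt,xt,yt,-94)/needle(gt,171,172.5,-94)/' rd2.py; sed -i 's/^print("side".*/print("mm",[(round(float(a)%360\/36,2),int(k)) for a,k in out],"ctr",round(x-165.6),round(y-175.2),round(xt-171),round(yt-172.5))/' rd2.py; python3 rd2.py
python3 - <<'E'
# finger path on 48 mm circle, shifts (mm) from start
import numpy as np
from bench import bot
p=bot.get_state()["position"][:2]*1000; a=np.arange(160,161+390,5)
for f in a: print(f,(np.array([533.5,-143])+48*np.array([np.cos(np.radians(f)),np.sin(np.radians(f))])-[488,-126.5]).round().astype(int),end="; ")
E
```

```text
t 9.40 [ 0.4871 -0.1268  0.0702] phi 160.7 r 0.0492 F [-0.2 -0.5  0.2]
mm [(2.83, 53), (2.79, 44)] ctr 0 -1 0 0
160 [0 0]; 165 [-1 -4]; 170 [-2 -8]; 175 [ -2 -12]; 180 [ -2 -16]; 185 [ -2 -21]; 190 [ -2 -25]; 195 [ -1 -29]; 200 [  0 -33]; 205 [  2 -37]; 210 [  4 -40]; 215 [  6 -44]; 220 [  9 -47]; 225 [ 12 -50]; 230 [ 15 -53]; 235 [ 18 -56]; 240 [ 22 -58]; 245 [ 25 -60]; 250 [ 29 -62]; 255 [ 33 -63]; 260 [ 37 -64]; 265 [ 41 -64]; 270 [ 46 -64]; 275 [ 50 -64]; 280 [ 54 -64]; 285 [ 58 -63]; 290 [ 62 -62]; 295 [ 66 -60]; 300 [ 70 -58]; 305 [ 73 -56]; 310 [ 76 -53]; 315 [ 79 -50]; 320 [ 82 -47]; 325 [ 85 -44]; 330 [ 87 -41]; 335 [ 89 -37]; 340 [ 91 -33]; 345 [ 92 -29]; 350 [ 93 -25]; 355 [ 93 -21]; 360 [ 94 -16]; 365 [ 93 -12]; 370 [93 -8]; 375 [92 -4]; 380 [91  0]; 385 [89  4]; 390 [87  8]; 395 [85 11]; 400 [82 14]; 405 [79 17]; 410 [76 20]; 415 [73 23]; 420 [70 25]; 425 [66 27]; 430 [62 29]; 435 [58 30]; 440 [54 31]; 445 [50 31]; 450 [46 32]; 455 [41 31]; 460 [37 31]; 465 [33 30]; 470 [29 29]; 475 [25 27]; 480 [22 25]; 485 [18 23]; 490 [15 20]; 495 [12 17]; 500 [ 9 14]; 505 [ 6 11]; 510 [4 7]; 515 [2 4]; 520 [0 0]; 525 [-1 -4]; 530 [-2 -8]; 535 [ -2 -12]; 540 [ -2 -16]; 545 [ -2 -21]; 550 [ -2 -25];
```

Emit:
play_rows(
  plan=[
    [-1, -4, 0, 0, 0, 0],
    [-2, -8, 0, 0, 0, 0],
    [-2, -12, 0, 0, 0, 0],
    [-2, -16, 0, 0, 0, 0],
    [-2, -21, 0, 0, 0, 0],
    [-2, -25, 0, 0, 0, 0],
    [-1, -29, 0, 0, 0, 0],
    [0, -33, 0, 0, 0, 0],
    [0, -33, 0, 0, 0, 0],
  ],
)

```text
t: 10.4
position: [0.4874, -0.1599, 0.0712]
eef_rot: [-3.141, 0.001, -0.066]
wrist_force: [-1.0, 3.2, -0.1]
gripper_width: -0.003
```

```bash
python3 rd2.py
```

```text
t 10.40 [ 0.4874 -0.1599  0.0712] phi 200.1 r 0.0491 F [-1.   3.2 -0.1]
mm [(2.78, 38), (2.74, 49)] ctr 0 -1 0 0
```

Emit:
play_rows(
  plan=[
    [2, -4, 0, 0, 0, 0],
    [4, -7, 0, 0, 0, 0],
    [6, -11, 0, 0, 0, 0],
    [9, -14, 0, 0, 0, 0],
    [12, -17, 0, 0, 0, 0],
    [15, -20, 0, 0, 0, 0],
    [15, -20, 0, 0, 0, 0],
  ],
)

```text
t: 11.2
position: [0.5019, -0.1796, 0.0708]
eef_rot: [-3.141, 0.002, -0.065]
wrist_force: [-1.6, 3.1, -0.8]
gripper_width: -0.005
```

```bash
python3 rd2.py
```

```text
t 11.20 [ 0.5019 -0.1796  0.0708] phi 229.2 r 0.0484 F [-1.6  3.1 -0.8]
mm [(3.38, 55), (3.28, 34)] ctr -1 0 0 0
```

Emit:
play_rows(
  plan=[
    [3, -3, 0, 0, 0, 0],
    [7, -5, 0, 0, 0, 0],
    [10, -7, 0, 0, 0, 0],
    [14, -9, 0, 0, 0, 0],
    [18, -10, 0, 0, 0, 0],
    [18, -10, 0, 0, 0, 0],
  ],
)

```text
t: 11.9
position: [0.5199, -0.1896, 0.0709]
eef_rot: [-3.141, 0.002, -0.065]
wrist_force: [-3.4, 2.6, -1.8]
gripper_width: -0.001
```

```bash
python3 rd2.py
```

```text
t 11.90 [ 0.5199 -0.1896  0.0709] phi 253.7 r 0.0486 F [-3.4  2.6 -1.8]
mm [(4.74, 57), (4.7, 20)] ctr -1 -1 0 0
```

Emit:
play_rows(
  plan=[
    [4, -1, 0, 0, 0, 0],
    [8, -1, 0, 0, 0, 0],
    [13, -1, 0, 0, 0, 0],
    [17, -1, 0, 0, 0, 0],
    [17, -1, 0, 0, 0, 0],
  ],
)

```text
t: 12.5
position: [0.5374, -0.191, 0.0712]
eef_rot: [3.141, 0.001, -0.065]
wrist_force: [-4.3, -0.4, 0.4]
gripper_width: 0.0
```

```bash
python3 rd2.py
```

```text
t 12.50 [ 0.5374 -0.191   0.0712] phi 274.7 r 0.0482 F [-4.3 -0.4  0.4]
mm [(3.24, 29), (3.16, 36)] ctr 0 -1 0 0
```

Emit:
play_rows(
  plan=[
    [4, 0, 0, 0, 0, 0],
    [8, 1, 0, 0, 0, 0],
    [12, 2, 0, 0, 0, 0],
    [16, 4, 0, 0, 0, 0],
    [20, 6, 0, 0, 0, 0],
    [20, 6, 0, 0, 0, 0],
  ],
)

```text
t: 13.2
position: [0.5581, -0.1853, 0.0714]
eef_rot: [3.141, -0.0, -0.065]
wrist_force: [-3.5, -1.2, -0.2]
gripper_width: 0.002
```

```bash
python3 rd2.py
```

```text
t 13.20 [ 0.5581 -0.1853  0.0714] phi 300.1 r 0.0490 F [-3.5 -1.2 -0.2]
mm [(2.78, 39), (2.71, 47)] ctr 0 0 0 0
```

Emit:
play_rows(
  plan=[
    [3, 2, 0, 0, 0, 0],
    [6, 5, 0, 0, 0, 0],
    [9, 8, 0, 0, 0, 0],
    [12, 11, 0, 0, 0, 0],
    [15, 14, 0, 0, 0, 0],
    [15, 14, 0, 0, 0, 0],
  ],
)

```text
t: 13.9
position: [0.5738, -0.1713, 0.0717]
eef_rot: [3.141, -0.002, -0.065]
wrist_force: [-1.0, -0.4, -0.6]
gripper_width: -0.002
```

```bash
python3 rd2.py
```

```text
t 13.90 [ 0.5738 -0.1713  0.0717] phi 324.9 r 0.0493 F [-1.  -0.4 -0.6]
mm [(2.83, 52), (2.79, 46)] ctr 0 0 0 0
```

Emit:
play_rows(
  plan=[
    [2, 3, 0, 0, 0, 0],
    [4, 7, 0, 0, 0, 0],
    [6, 11, 0, 0, 0, 0],
    [7, 15, 0, 0, 0, 0],
    [8, 19, 0, 0, 0, 0],
    [8, 19, 0, 0, 0, 0],
  ],
)

```text
t: 14.6
position: [0.5814, -0.1522, 0.0715]
eef_rot: [3.141, -0.001, -0.065]
wrist_force: [-0.9, -2.7, -0.5]
gripper_width: -0.004
```

```bash
python3 rd2.py
```

```text
t 14.60 [ 0.5814 -0.1522  0.0715] phi 349.1 r 0.0488 F [-0.9 -2.7 -0.5]
mm [(2.97, 36), (2.92, 35)] ctr 0 -1 0 0
```

Emit:
play_rows(
  plan=[
    [0, 4, 0, 0, 0, 0],
    [1, 9, 0, 0, 0, 0],
    [0, 13, 0, 0, 0, 0],
    [0, 17, 0, 0, 0, 0],
    [-1, 21, 0, 0, 0, 0],
    [-1, 21, 0, 0, 0, 0],
  ],
)

```text
t: 15.3
position: [0.5807, -0.1311, 0.0717]
eef_rot: [3.141, -0.002, -0.065]
wrist_force: [1.5, -3.9, -0.4]
gripper_width: -0.002
```

```bash
python3 rd2.py
```

```text
t 15.30 [ 0.5807 -0.1311  0.0717] phi 14.1 r 0.0487 F [ 1.5 -3.9 -0.4]
mm [(5.75, 55), (5.79, 31)] ctr -1 3 0 0
```

Emit:
play_rows(
  plan=[
    [-1, 4, 0, 0, 0, 0],
    [-3, 8, 0, 0, 0, 0],
    [-3, 8, 0, 0, 0, 0],
  ],
)

```text
t: 15.7
position: [0.5774, -0.123, 0.0716]
eef_rot: [3.141, -0.001, -0.065]
wrist_force: [1.5, -2.7, 1.0]
gripper_width: -0.002
```

```bash
python3 rd2.py
```

```text
t 15.70 [ 0.5774 -0.123   0.0716] phi 24.5 r 0.0483 F [ 1.5 -2.7  1. ]
mm [(6.43, 32), (6.58, 42)] ctr -1 2 0 1
```

Emit:
play_rows(
  plan=[
    [-2, 4, 0, 0, 0, 0],
    [-4, 7, 0, 0, 0, 0],
    [-4, 7, 0, 0, 0, 0],
  ],
)

```text
t: 16.1
position: [0.5734, -0.116, 0.0716]
eef_rot: [3.141, -0.001, -0.065]
wrist_force: [1.5, -3.2, 0.8]
gripper_width: -0.002
```

```bash
python3 rd2.py
```

```text
t 16.10 [ 0.5734 -0.116   0.0716] phi 34.1 r 0.0482 F [ 1.5 -3.2  0.8]
mm [(6.32, 40), (6.53, 40)] ctr -1 2 1 1
```

Emit:
play_rows(
  plan=[
    [-3, 3, 0, 0, 0, 0],
    [-6, 6, 0, 0, 0, 0],
    [-6, 6, 0, 0, 0, 0],
  ],
)

```text
t: 16.5
position: [0.5671, -0.1099, 0.0715]
eef_rot: [-3.142, -0.001, -0.065]
wrist_force: [2.8, -3.3, -0.7]
gripper_width: -0.002
```

```bash
python3 rd2.py
```

```text
t 16.50 [ 0.5671 -0.1099  0.0715] phi 44.5 r 0.0472 F [ 2.8 -3.3 -0.7]
mm [(5.54, 41), (5.53, 31)] ctr -1 2 1 2
```

Emit:
play_rows(
  plan=[
    [-3, 3, 0, 0, 0, 0],
    [-6, 6, 0, 0, 0, 0],
    [-9, 8, 0, 0, 0, 0],
    [-13, 10, 0, 0, 0, 0],
    [-13, 10, 0, 0, 0, 0],
  ],
)

```text
t: 17.1
position: [0.5545, -0.0999, 0.0716]
eef_rot: [-3.142, -0.001, -0.065]
wrist_force: [3.6, -2.1, 0.5]
gripper_width: 0.003
```

```bash
python3 rd2.py
```

```text
t 17.10 [ 0.5545 -0.0999  0.0716] phi 64.1 r 0.0480 F [ 3.6 -2.1  0.5]
mm [(3.29, 53), (3.25, 40)] ctr -1 2 2 3
```

Emit:
play_rows(
  plan=[
    [-4, 2, 0, 0, 0, 0],
    [-8, 3, 0, 0, 0, 0],
    [-12, 4, 0, 0, 0, 0],
    [-16, 4, 0, 0, 0, 0],
    [-20, 5, 0, 0, 0, 0],
    [-20, 5, 0, 0, 0, 0],
  ],
)

```text
t: 17.8
position: [0.5348, -0.0948, 0.0718]
eef_rot: [-3.141, -0.002, -0.066]
wrist_force: [4.5, -1.0, 2.2]
gripper_width: -0.001
```

```bash
python3 rd2.py
```

```text
t 17.80 [ 0.5348 -0.0948  0.0718] phi 88.5 r 0.0482 F [ 4.5 -1.   2.2]
mm [(2.79, 39), (2.74, 48)] ctr -1 1 1 3
```

Emit:
play_rows(
  plan=[
    [-5, -1, 0, 0, 0, 0],
    [-9, -1, 0, 0, 0, 0],
    [-13, -2, 0, 0, 0, 0],
    [-17, -3, 0, 0, 0, 0],
    [-21, -5, 0, 0, 0, 0],
    [-21, -5, 0, 0, 0, 0],
  ],
)

```text
t: 18.5
position: [0.513, -0.0996, 0.0715]
eef_rot: [-3.141, -0.0, -0.066]
wrist_force: [4.3, 2.3, 2.3]
gripper_width: 0.0
```

```bash
python3 rd2.py
```

```text
t 18.50 [ 0.513  -0.0996  0.0715] phi 115.3 r 0.0480 F [4.3 2.3 2.3]
mm [(2.8, 45), (2.76, 48)] ctr -1 1 1 1
```

Emit:
play_rows(
  plan=[
    [-3, -2, 0, 0, 0, 0],
    [-7, -4, 0, 0, 0, 0],
    [-10, -7, 0, 0, 0, 0],
    [-13, -10, 0, 0, 0, 0],
    [-16, -13, 0, 0, 0, 0],
    [-16, -13, 0, 0, 0, 0],
  ],
)

```text
t: 19.2
position: [0.4956, -0.1126, 0.0709]
eef_rot: [-3.141, 0.003, -0.066]
wrist_force: [1.1, 0.7, 0.6]
gripper_width: -0.006
```

```bash
python3 rd2.py
```

```text
t 19.20 [ 0.4956 -0.1126  0.0709] phi 141.2 r 0.0486 F [1.1 0.7 0.6]
mm [(2.78, 40), (2.71, 46)] ctr -1 -1 0 0
```

Emit:
play_rows(
  plan=[
    [-3, -3, 0, 0, 0, 0],
    [-5, -7, 0, 0, 0, 0],
    [-7, -10, 0, 0, 0, 0],
    [-9, -14, 0, 0, 0, 0],
    [-10, -18, 0, 0, 0, 0],
    [-10, -18, 0, 0, 0, 0],
  ],
)

```text
t: 19.9
position: [0.4861, -0.1307, 0.071]
eef_rot: [-3.141, 0.002, -0.065]
wrist_force: [0.5, 0.8, 0.4]
gripper_width: -0.001
```

```bash
python3 rd2.py
```

```text
t 19.90 [ 0.4861 -0.1307  0.071 ] phi 165.5 r 0.0490 F [0.5 0.8 0.4]
mm [(2.78, 40), (2.71, 46)] ctr -1 -1 0 0
```

Run:
```python
from h import *
b=bot.read_camera("side")["img"][200:300,290:430]; a=bot.read_camera("top")["img"][225:325,310:450]
cv2.imwrite("pics/v6.png",np.hstack([cv2.resize(i,(400,286),interpolation=cv2.INTER_CUBIC) for i in(a,b)]))
```

```text
(no output)
```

View pics/v6.png

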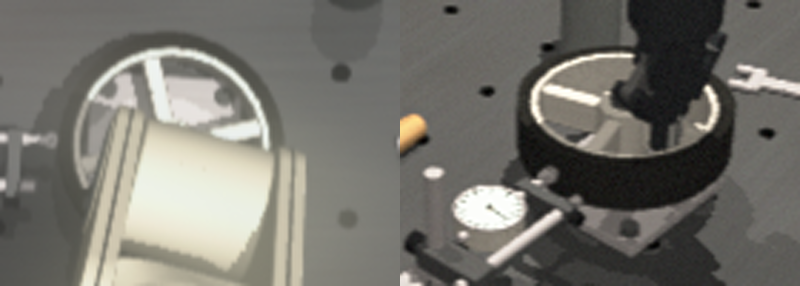

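Top view: spokes at about 13°, 103°, 193° and 283°. The pushed spoke has gone from 206° to 193°, so the wheel has turned about 347°. The finger at 165° sits behind the 193° spoke. The profile has a lesser bump at finger angle ≈253° (4.7 mm) and the main peak at ≈28° (≥6.5 mm). I'll keep going in the same direction for a second lap.

Emit:
play_rows(
  plan=[
    [-1, -4, 0, 0, 0, 0],
    [-1, -8, 0, 0, 0, 0],
    [-1, -12, 0, 0, 0, 0],
    [-1, -17, 0, 0, 0, 0],
    [-1, -21, 0, 0, 0, 0],
    [0, -25, 0, 0, 0, 0],
    [1, -29, 0, 0, 0, 0],
    [3, -33, 0, 0, 0, 0],
    [5, -36, 0, 0, 0, 0],
    [7, -40, 0, 0, 0, 0],
    [10, -43, 0, 0, 0, 0],
    [10, -43, 0, 0, 0, 0],
  ],
)

```text
t: 21.3
position: [0.4956, -0.1734, 0.0707]
eef_rot: [-3.141, 0.003, -0.065]
wrist_force: [-1.0, 2.7, -0.4]
gripper_width: -0.001
```

```bash
python3 rd2.py
```

```text
t 21.30 [ 0.4956 -0.1734  0.0707] phi 218.7 r 0.0486 F [-1.   2.7 -0.4]
mm [(2.8, 45), (2.76, 48)] ctr -1 0 0 0
```

Emit:
play_rows(
  plan=[
    [3, -3, 0, 0, 0, 0],
    [6, -6, 0, 0, 0, 0],
    [9, -9, 0, 0, 0, 0],
    [13, -11, 0, 0, 0, 0],
    [16, -13, 0, 0, 0, 0],
    [16, -13, 0, 0, 0, 0],
  ],
)

```text
t: 22.0
position: [0.5117, -0.1866, 0.0707]
eef_rot: [-3.141, 0.003, -0.065]
wrist_force: [-3.6, 1.9, -2.6]
gripper_width: 0.004
```

```bash
python3 rd2.py
```

```text
t 22.00 [ 0.5117 -0.1866  0.0707] phi 243.4 r 0.0487 F [-3.6  1.9 -2.6]
mm [(4.36, 33), (4.34, 31)] ctr 0 -1 0 0
```

Emit:
play_rows(
  plan=[
    [4, -2, 0, 0, 0, 0],
    [8, -3, 0, 0, 0, 0],
    [12, -4, 0, 0, 0, 0],
    [16, -4, 0, 0, 0, 0],
    [21, -4, 0, 0, 0, 0],
    [25, -4, 0, 0, 0, 0],
    [29, -4, 0, 0, 0, 0],
    [33, -3, 0, 0, 0, 0],
    [37, -2, 0, 0, 0, 0],
    [41, 0, 0, 0, 0, 0],
    [45, 2, 0, 0, 0, 0],
    [45, 2, 0, 0, 0, 0],
  ],
)

```text
t: 23.3
position: [0.5576, -0.1853, 0.0713]
eef_rot: [3.141, 0.001, -0.065]
wrist_force: [-2.9, -2.4, -0.7]
gripper_width: -0.001
```

```bash
python3 rd2.py
```

```text
t 23.30 [ 0.5576 -0.1853  0.0713] phi 299.6 r 0.0487 F [-2.9 -2.4 -0.7]
mm [(2.78, 40), (2.71, 48)] ctr 0 -1 0 0
```

Emit:
play_rows(
  plan=[
    [3, 2, 0, 0, 0, 0],
    [6, 5, 0, 0, 0, 0],
    [9, 8, 0, 0, 0, 0],
    [12, 11, 0, 0, 0, 0],
    [15, 14, 0, 0, 0, 0],
    [17, 17, 0, 0, 0, 0],
    [19, 21, 0, 0, 0, 0],
    [21, 25, 0, 0, 0, 0],
    [22, 29, 0, 0, 0, 0],
    [23, 33, 0, 0, 0, 0],
    [24, 42, 0, 0, 0, 0],
    [24, 42, 0, 0, 0, 0],
  ],
)

```text
t: 24.6
position: [0.5831, -0.1431, 0.0719]
eef_rot: [3.141, -0.003, -0.065]
wrist_force: [0.5, -0.6, -0.1]
gripper_width: 0.001
```

```bash
python3 rd2.py
```

```text
t 24.60 [ 0.5831 -0.1431  0.0719] phi 359.9 r 0.0496 F [ 0.5 -0.6 -0.1]
mm [(4.07, 23), (3.93, 33)] ctr 0 -1 0 0
```

Emit:
play_rows(
  plan=[
    [-0.5, 4, 0, 0, 0, 0],
    [-1, 8, 0, 0, 0, 0],
    [-1, 8, 0, 0, 0, 0],
  ],
)

```text
t: 25.0
position: [0.5816, -0.1355, 0.0717]
eef_rot: [3.141, -0.002, -0.065]
wrist_force: [0.3, -4.3, -0.1]
gripper_width: 0.004
```

```bash
python3 rd2.py
```

```text
t 25.00 [ 0.5816 -0.1355  0.0717] phi 8.9 r 0.0487 F [ 0.3 -4.3 -0.1]
mm [(5.16, 52), (5.15, 28)] ctr -1 0 0 0
```

Run:
```python
import numpy as np
from scipy.optimize import curve_fit,brentq
ph=np.array([-10.9,8.9,14.1,24.5,34.1,44.5,64.1]); y=np.array([2.95,5.15,5.77,6.5,6.43,5.53,3.27])
def psi(f): # spoke angle from finger angle, 22x29 mm finger, yaw -3.7 deg
    g=lambda p:48*np.sin(np.radians(p-f))-7-11*abs(np.sin(np.radians(p+3.7)))-14.5*abs(np.cos(np.radians(p+3.7)))
    return brentq(g,f+5,f+60)
ps=np.array([psi(f) for f in ph]); print(ps.round(1))
rc=lambda x,A,c,w:2.73+A*np.cos(np.clip(np.pi*(x-c)/w,-np.pi/2,np.pi/2))**2
ga=lambda x,A,c,w:2.73+A*np.exp(-.5*((x-c)/w)**2)
for n,x in(("psi",ps),("phi",ph)):
    for f,w in((rc,90),(ga,20)):
        q,_=curve_fit(f,x,y,[3.8,x[3]+3,w]); c=q[1]; print(n,q.round(2),"resid",(y-f(x,*q)).round(2),"phi",brentq(lambda t:psi(t)-c,0,60) if n=="psi" else c)
```

```text
[20.1 40.4 45.2 54.5 62.6 71.  86.2]
psi [ 3.84 56.9  79.37] resid [ 0.17 -0.   -0.04 -0.04  0.05  0.04 -0.08] phi 27.31160803083251
psi [ 3.94 56.78 15.97] resid [-0.06  0.09  0.   -0.13  0.01  0.15 -0.19] phi 27.175757468560167
phi [ 3.84 28.38 93.82] resid [-0.02 -0.    0.02 -0.    0.   -0.02  0.03] phi 28.381139719369358
phi [ 3.95 28.14 18.6 ] resid [-0.22  0.11  0.07 -0.11 -0.05  0.12 -0.07] phi 28.14166679439203
```

Emit:
play_rows(
  plan=[
    [-1, 4, 0, 0, 0, 0],
    [-2, 8, 0, 0, 0, 0],
    [-3, 10, 0, 0, 0, 0],
    [-4, 12, 0, 0, 0, 0],
    [-4.7, 13.3, 0, 0, 0, 0],
    [-5.4, 14.5, 0, 0, 0, 0],
    [-5.4, 14.5, 0, 0, 0, 0],
  ],
)

```text
t: 25.8
position: [0.5763, -0.1209, 0.0717]
eef_rot: [3.141, -0.002, -0.065]
wrist_force: [1.8, -4.5, -0.5]
gripper_width: 0.002
```

```bash
python3 rd2.py
```

```text
t 25.80 [ 0.5763 -0.1209  0.0717] phi 27.3 r 0.0482 F [ 1.8 -4.5 -0.5]
mm [(6.71, 43), (6.69, 35)] ctr -1 2 0 1
```

The dial reads 6.70 mm, the highest yet, at finger angle 27.3° against a fitted 27.3–28.4°. I'll back off and lift out.

Emit:
play_rows(
  plan=[
    [1, -3, 0, 0, 0, 0],
    [3, -7, 0, 0, 0, 0],
    [3, -9, 0, 0, 0, 0],
    [3, -9, 15, 0, 0, 0],
    [3, -9, 40, 0, 0, 0],
    [3, -9, 80, 0, 0, 0],
    [3, -9, 125, 0, 0, 0],
    [3, -9, 170, 0, 0, 0],
    [-30, -40, 190, 0, 0, 0],
    [-60, -70, 190, 0, 0, 0],
    [-60, -70, 190, 0, 0, 0],
  ],
)

```text
t: 27.0
position: [0.5126, -0.1926, 0.2634]
eef_rot: [3.14, -0.001, -0.068]
wrist_force: [-0.7, 0.8, 0.3]
gripper_width: 0.0
```

```bash
python3 rd2.py
python3 - <<'E'
from h import *
b=bot.read_camera("side")["img"]; a=bot.read_camera("top")["img"]
cv2.imwrite("pics/v7.png",np.hstack([cv2.resize(a[170:370,160:500],(400,235),interpolation=cv2.INTER_AREA),cv2.resize(b[160:360,160:500],(400,235),interpolation=cv2.INTER_AREA)]))
E
```

```text
t 27.00 [ 0.5126 -0.1926  0.2634] phi 247.2 r 0.0538 F [-0.7  0.8  0.3]
mm [(6.7, 39), (6.68, 34)] ctr 0 -1 0 0
```

View pics/v7.png

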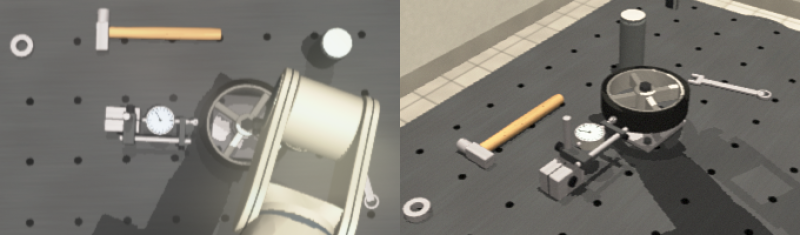

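The robot is clear, the dial holds 6.69 mm in both views, and the hammer, can, wrench and collar look untouched. I'm handing the job in.

```bash
python3 -c "
from bench import bot
print(bot.close_job())"
```

```text
the job is handed in; nothing more can be done
None
```

The wheel is standing with its highest spot under the plunger, and the job is handed in at about 27 s on the robot's clock.

- **Stand:** I pinched the post, slid the stand up to the tyre and let go. The dial then read 2.8 mm in both cameras, against the 3 mm asked.
- **Survey:** I pushed a spoke anticlockwise for a little under two turns, stopping to read the dial every 10–27° on the first turn. Most of the tyre reads about 2.75 mm. There is a lesser swelling peaking around 4.7 mm and one main peak. The plunger never read above 6.7 mm, well short of its 10 mm stop.
- **Final position:** On the second turn I stopped where the fitted peak lay, at a finger angle of 27.3° against fits of 27.2–28.4°. The dial there read 6.7 mm, the highest of any reading. After I backed off and lifted clear it still read 6.70 mm from the side and 6.68 mm from above.

**Checks that did not fully agree:**
- The two fit models differ by about 1° on where the peak is.
- The 6.7 mm reading is about 0.1 mm above the fitted top.
- At a few places in the first turn the push force was very low. The wheel's angle there was therefore not tied tightly to the finger, but the dial was at its base level and the peak region had firm contact.

The hammer, can, wrench and collar looked untouched in the last picture.

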